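Knock a stuck stamping die out of its shoe

TASK

The stamping die is stuck in the pocket under the aluminium die shoe. Take the drift out of its wooden stand and push the die out from behind, down through the hole in the top of the shoe, so that it drops into the tray below; then put the drift back upright in its stand, collar down on the wood. Leave the brown dye bottle, the thread spool and the red tin where they are.

Things in the scene. Friction and masses are not known exactly. Their poses are not given: they have to be found in the camera images.
- shoe: die shoe, fixed: aluminium bridge, 76 x 160 mm (x, y), 100 mm high; between its two 14 mm side walls (at y = -73 and +73 mm) a 56 mm high opening runs along x. Origin: centre of its footprint at bench height, z up. The pocket below, 45.4 x 71.4 mm, goes from z = 56 to 80 mm; above its middle a round hole pierces the 20 mm thick top. Two spring balls in the pocket's end walls grip the die
- knockout_hole (a point): centre of the hole's mouth in the flat top of the shoe, 100 mm above the bench; the hole is 25 mm in diameter and vertical
- die: dark steel die, 44 x 70 x 30 mm, about 0.2 kg, plain block with a lighter nose below; origin: centre of its underside. Stuck at first: top 20 mm below the top of the shoe, lowest 6 mm showing beneath. It gives way to about 8 to 16 N straight down at its middle, drags stiffly for 15 to 20 mm, then drops; with its top pushed 45 mm below the top of the shoe it is free
- tray: black parts tray, 190 x 118 x 11 mm (x, y, z), loose on the bench in the opening of the shoe, sticking out in front and behind; origin: centre of its underside, axes as the shoe's
- drift: push-out tool, 0.22 kg, round, 132 mm long: steel shaft 12 mm in diameter, 60 mm long; collar 36 mm in diameter, 6 mm thick; dark wooden handle 24 mm in diameter, 66 mm long. Origin: centre of the shaft's tip; z points to the handle. At first upright in the stand, collar on the wood, tip 10 mm above the bench, handle from 76 to 142 mm. Collar down on the shoe, its tip clears a die in the tray
- stand_hole (a point): centre of the hole's mouth in the top of the drift's stand, a fixed wooden block 70 x 70 mm and 70 mm high; the hole is 19 mm in diameter, vertical, and goes down to the bench
- dye_bottle: bystander: brown dye bottle, 34 mm in diameter, 78 mm high, standing; origin: centre of its underside
- thread_spool: bystander: grey thread spool, 32 mm in diameter, 42 mm high, standing; origin: centre of its underside
- tin: bystander: round red tin, 56 mm in diameter, 35 mm high; origin: centre of its underside
Things that resemble listed ones, but are neither listed nor needed, are in the scene too. What is shaped like the drift but orange is not meant.

How it is judged:
On the way, in this order (a step that is already met when the one before it is completed fails the run):
1. the drift, through the hole in the top of the shoe, presses on the die (contact force between drift and die above 1 N and z of drift in the frame of shoe below 0.085 m and horizontal distance between drift and knockout_hole below 0.01 m), for 0.02 s.
2. the die is out of the pocket and lies in the tray (x of die in the frame of tray between -0.09 and 0.09 m and y of die in the frame of tray between -0.055 and 0.055 m and z of die in the frame of tray below 0.02 m and linear speed of die below 0.02 m/s), for 0.2 s.
At the end, for the whole second after the job is handed in: the die lies at rest in the tray (its origin less than 90 mm from the tray's middle lengthwise, 55 mm across, and less than 20 mm above the tray's underside); the drift stands still in its stand, shaft in the hole, upright within 0.08 rad, its collar on the wood within 4 mm (all of step 2 and horizontal distance between drift and stand_hole below 0.01 m and height (world z) of drift below 0.014 m and angle between drift's own z axis and vertical below 0.08 rad and linear speed of drift below 0.02 m/s); the robot touches nothing.
It fails at once if the brown dye bottle is shifted by more than 30 mm (distance of dye_bottle from where it was at the start of the episode above 0.03 m).
It fails at once if the thread spool is shifted by more than 30 mm (distance of thread_spool from where it was at the start of the episode above 0.03 m).
It fails at once if the red tin is shifted by more than 30 mm (distance of tin from where it was at the start of the episode above 0.03 m).
It also fails if it takes over 48 s, if anything falls off the work surface, if the arm or the gripper's body presses on something with over 40 N, if the wrist force passes 120 N, or if a joint passes its speed limit or range.

ROBOT

A 7-joint arm with a two-finger parallel gripper is mounted at the origin on a cart in front of the work surface, level with it; the furniture and walls round the work are solid. World frame = base frame: x ahead of the robot, y to its left, z up, the work surface at z = 0. Lengths are in m, angles in rad, forces in N, time in s.
With the tool pointing down it reaches from about 0.35 to 0.9 m from the base axis. Payload 8.1 kg.
Tool frame: the origin (TCP) lies midway between the tips of the shut fingers; the grasp point (between the pads) lies 19 mm behind it (robot.pinch_z is the distance from the TCP to the grasp point, in m); z points along the fingers, y is the line along which they close (so a half turn about z gives the same grasp; the last joint's range is limited). The gripper opens to 85 mm and grips with 20 to 120 N. Pads are 22 mm wide; open, the fingers measure 114 mm over their backs; the gripper's body (76 mm by 85 mm) begins 54 mm behind the grasp point. The pads swing forward as they close: fully open they stand 13 mm farther back than shut.
Start: joints at [-1.401, 0.434, 0.025, 1.573, -0.012, 1.134, -0.075], TCP at [0.168, 0.602, 0.231] pointing down, gripper open.
Joint ranges: [-2.62, 2.62], [-0.44, 2.09], [-1.27, 1.32], [0.08, 2.57], [-1.32, 4.46], [0.12, 2], [-2.74, 2.74]. Speed limits (rad/s): [2.22, 2.22, 3.01, 3.01, 3.14, 3.14, 3.14].

INTERFACE

Orientations are given as a unit quaternion [w, x, y, z].
In Python, from bench import robot gives the robot as it stands.
- The arm moves only by the tool drive_tool, never from a script. Its argument "rows" is one flat list of numbers, 6 for each row, row after row: the shift along the world's x, y, z scaled (see below), then the turn, a rotation vector about the world's x, y, z scaled (see below). In form: [dx, dy, dz, rx, ry, rz, dx, dy, dz, rx, ry, rz, ...]. A call has 1 to 12 rows; each row shifts and turns the commanded pose from where the row before left it; what a row does not reach is not made up. The controller multiplies each number of a shift by 2 cm and each number of a turn by 5 degrees. A row lasts 1/12 s, in which the tool goes at most 41.7 mm and 7.16 degrees, less where a joint would pass 70% of its speed; a pose out of reach is approached as far as the arm can. A call with a number of a shift or a turn outside -1 to 1 is refused whole. A call with a gripper value outside its range is refused whole. "claw" is the closure, from 0 (fully open) to 1 (shut), set as the call begins (left out, the last holds). The fingers move at their own pace and stop on an object; "force" is the grip in N (left out, the last holds). Time passes only in rows, so rows that do not move let the fingers close. It gives the time, the measured TCP pose, the force, the opening and the grip force at its end, in the units of the state.
- robot.get_state(): the state, without advancing time (a new reading comes with each control period).
- robot.capture(name): name is "side" or "top" or "wrist"; returns the picture (384x512x3 uint8, blue, green, red); there is no depth.
- robot.camera_params(name): a dict with "intrinsics" (3x3 intrinsics, pixels), "rvec" (rotation vector, rad) and "tvec" (3), from world to camera coordinates, as OpenCV has them. Camera axes: x right, y down, z forward; pixel columns grow to the right and rows downward; lengths in m; the calibration is good to about 2 mm. A picture is of the moment at which its call begins: read the wrist's pose just before it. camera_params takes no time and is no camera call; for the wrist camera it gives the pose at the moment of the call.
- robot.sign_off(): hands the job in; it is judged then, once.
The state is a dict: "t": time; "joints": joint angles; "qd": joint speeds; "joint_efforts": joint torques, N m; "tool_pos": TCP position; "tcp_rot": TCP orientation; "wrist_force": force on the tool from outside, world axes, zero at the start; "ft_torque": the same for the moment, N m; "gripper_width": opening from 0.0 (shut) to 1.0 (fully open); "grip_force": force on a finger pad.
Only numpy, scipy, OpenCV 4.12 (cv2) and the standard library are available. Lean on these libraries where they do the work, as an engineer would, in place of code of your own. Each camera call takes 0.05 s, during which the arm holds its last target. There are 200 camera calls.

## Working session

There is one attempt and no reset: what is moved stays moved. The work goes in short steps, Python scripts to look and compute and a tool call to move; the robot and the scene stay as the last step left them, time stands still between calls to the robot, and variables do not carry over. Pictures are saved under pics/ and viewed, at most 10 in all, crops included, and the job is handed in when it is done.

Besides the shell and the picture viewer there is one more tool, called after "Emit:" as name(argument=value, ...) on one line, values as JSON. drive_tool: Moves the arm, as the interface text tells. Shifts and turns lie within -1 to 1; 1 stands for 2 cm of shift or 5 degrees of turn. Its arguments: {"type":"object","properties":{"rows":{"type":"array","items":{"type":"number"}},"claw":{"type":"number"},"force":{"type":"number"}},"required":["rows"]}

```bash
mkdir -p pics; ls
cat > h.py <<'E'
import numpy as np, cv2
from bench import robot
def snap(name,fn):
    p=robot.camera_params(name); im=robot.capture(name); cv2.imwrite('pics/'+fn+'.png',im)
    np.savez('pics/'+fn+'.npz',K=p['intrinsics'],r=p['rvec'],t=p['tvec']); return im
def px2w(fn,u,v,z):
    d=np.load('pics/'+fn+'.npz'); R=cv2.Rodrigues(d['r'])[0]; t=d['t'].reshape(3)
    ray=R.T@np.linalg.inv(d['K'])@[u,v,1.]; c=-R.T@t
    return c+ray*(z-c[2])/ray[2]
def w2px(fn,P):
    d=np.load('pics/'+fn+'.npz'); return cv2.projectPoints(np.array(P,float).reshape(-1,3),d['r'],d['t'],d['K'],None)[0].reshape(-1,2)
E
python3 - <<'E'
from h import *
a=snap('top','top0'); b=snap('side','side0')
for n in('top0','side0'):
    d=np.load(f'pics/{n}.npz'); print(d['K'].round(1).tolist(), (-cv2.Rodrigues(d['r'])[0].T@d['t'].reshape(3)).round(3))
cv2.imwrite('pics/top0b.png',cv2.resize(a,(800,600),interpolation=cv2.INTER_CUBIC))
cv2.imwrite('pics/side0b.png',cv2.resize(b,(800,600),interpolation=cv2.INTER_CUBIC))
print(robot.get_state())
E
```

```text
pics
[[427.9, 0.0, 256.1], [0.0, 427.9, 189.7], [0.0, 0.0, 1.0]] [ 0.364 -0.158  1.027]
[[441.4, 0.0, 252.9], [0.0, 441.4, 194.9], [0.0, 0.0, 1.0]] [1.407 0.026 0.5  ]
{'t': 0.1, 'joints': array([-1.40064249,  0.43514794,  0.02494317,  1.57401443, -0.0116287 ,
        1.13400013, -0.0750962 ]), 'qd': array([-0.00011988, -0.00110178, -0.00068858, -0.0013346 ,  0.00053564,
        0.00160152, -0.00026105]), 'joint_efforts': array([ 3.34290053e-03, -6.71758819e+01,  1.02820136e+00, -3.16903067e+01,
        1.58278638e-02,  7.26912607e-03,  1.15237322e-04]), 'tool_pos': array([0.1682663 , 0.60144549, 0.2306042 ]), 'tcp_rot': array([-5.16796454e-05,  1.35979435e-01,  9.90711404e-01, -7.10684200e-04]), 'wrist_force': array([-0.57490926,  0.20600639,  0.18293192]), 'ft_torque': array([-8.46102118e-05, -1.76122517e-02, -3.50510319e-02]), 'grip_force': 0.0, 'gripper_width': 1.0000938553854297}
```

View pics/top0b.png

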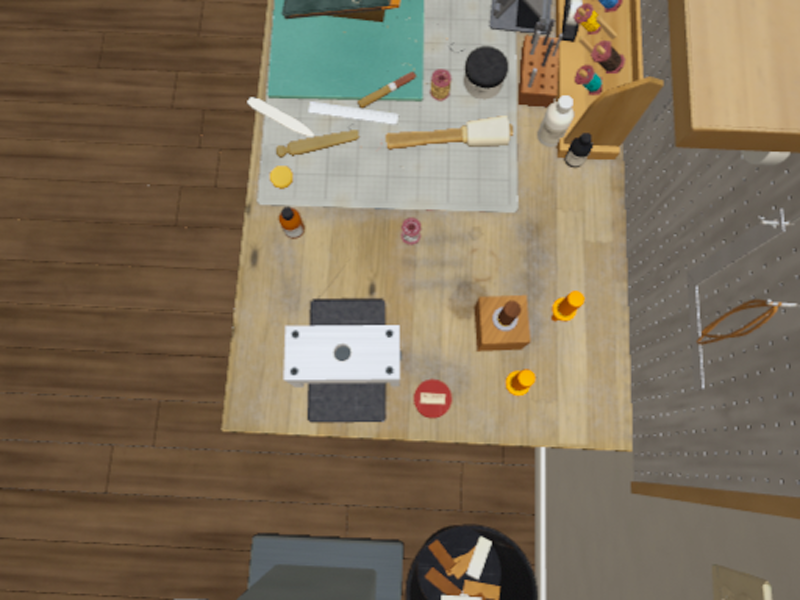

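View pics/side0b.png

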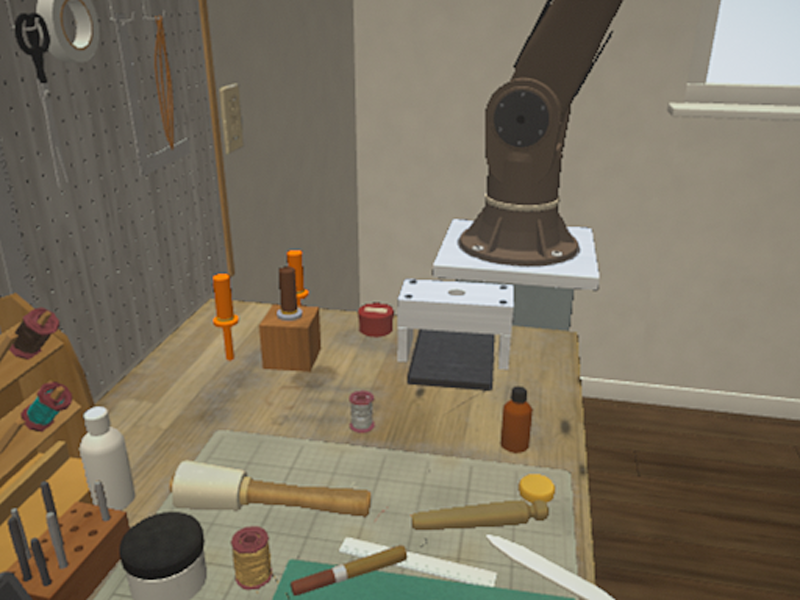

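The overview shows the dark-handled drift in the brown stand at top (508,313) and side (287,275). The lookalikes are orange tools at top (568,305) and (520,380), which I reject. The shoe's hole is at top (342,352). The tin (433,398), bottle (290,222) and spool (411,230) are the bystanders. I'll check with a close crop and compute positions.

Run:
```python
from h import *
a=cv2.imread('pics/top0.png'); b=cv2.imread('pics/side0.png')
A=cv2.resize(a[180:260,170:360],None,fx=4,fy=4,interpolation=cv2.INTER_CUBIC)   # 760x320
B=cv2.resize(b[155:245,160:350],None,fx=4,fy=3,interpolation=cv2.INTER_CUBIC)[:270]
cv2.imwrite('pics/crop.png',np.vstack([A,B]))
s=.64
for n,u,v,z in [('hole',342,352,.1),('shoeTL',285,326,.1),('shoeTR',399,325,.1),('shoeBR',400,381,.1),('shoeBL',284,381,.1),('hand',511,309,.142),('collar',505,319,.076),('stTL',478,297,.07),('stTR',527,297,.07),('stBR',528,348,.07),('stBL',479,350,.07),('tin',433,398,.035),('or1',571,299,.14),('or2',521,377,.1),('spool',411,226,.042),('bottle',288,213,.078),('trayT',347,299,.011),('trayB',346,420,.011)]:
    print(n,px2w('top0',u*s,v*s,z).round(3))
print('side hole',px2w('side0',457*s,293*s,.1).round(3),'hand',px2w('side0',288*s,269*s,.142).round(3))
```

```text
hole [ 0.503 -0.073  0.1  ]
shoeTL [0.536 0.01  0.1  ]
shoeTR [ 0.545 -0.15   0.1  ]
shoeBR [ 0.466 -0.155  0.1  ]
shoeBL [0.458 0.005 0.1  ]
hand [ 0.566 -0.301  0.142]
collar [ 0.566 -0.303  0.076]
stTL [ 0.598 -0.264  0.07 ]
stTR [ 0.602 -0.336  0.07 ]
stBR [ 0.526 -0.338  0.07 ]
stBL [ 0.52  -0.267  0.07 ]
tin [ 0.451 -0.205  0.035]
or1 [ 0.585 -0.383  0.14 ]
or2 [ 0.48  -0.323  0.1  ]
spool [ 0.714 -0.161  0.042]
bottle [0.712 0.025 0.078]
trayT [ 0.6   -0.066  0.011]
trayB [ 0.414 -0.077  0.011]
side hole [ 0.51  -0.069  0.1  ] hand [ 0.571 -0.298  0.142]
```

View pics/crop.png

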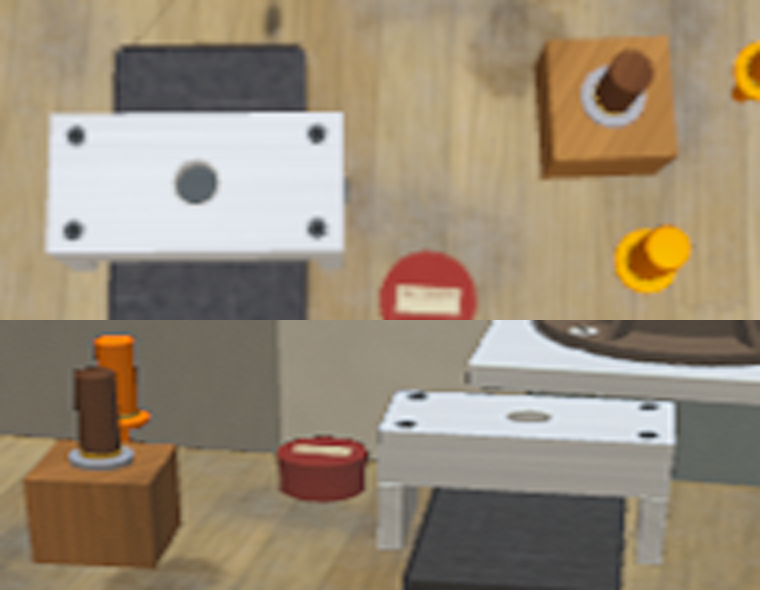

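The crop confirms the choice: the drift has a dark handle and grey collar and sits in the stand, with its handle top at crop (633,70) and collar at (612,95). The shoe's hole is at crop (196,182). I'll move with a -29° turn, so the fingers close along (1,1), clear of the orange tools.

Emit:
drive_tool(rows=[0.7,-1,0,0,0,-0.49,0.7,-1,0,0,0,-0.49,0.7,-1,0,0,0,-0.49,0.7,-1,0,0,0,-0.49,0.7,-1,0,0,0,-0.49,0.7,-1,0,0,0,-0.49,0.7,-1,0,0,0,-0.49,0.7,-1,0,0,0,-0.49,0.7,-1,0,0,0,-0.49,0.7,-1,0,0,0,-0.49,0.7,-1,0,0,0,-0.49,0.7,-1,0,0,0,-0.49], claw=0)

```text
t: 1.1
tool_pos: [0.3368, 0.3606, 0.2311]
tcp_rot: [-0.0, 0.384, 0.923, -0.0]
wrist_force: [1.0, 0.1, -0.3]
gripper_width: 1.001
grip_force: 0.0
```

Emit:
drive_tool(rows=[0.6,-1,0,0,0,0,0.6,-1,0,0,0,0,0.6,-1,0,0,0,0,0.6,-1,0,0,0,0,0.6,-1,0,0,0,0,0.6,-1,0,0,0,0,0.6,-1,0,0,0,0,0.6,-1,0,0,0,0,0.6,-1,0,0,0,0,0.6,-1,0,0,0,0,0.6,-1,0,0,0,0,0.6,-1,0,0,0,0])

```text
t: 2.1
tool_pos: [0.4806, 0.1208, 0.2311]
tcp_rot: [-0.0, 0.383, 0.924, -0.0]
wrist_force: [0.6, 0.6, -0.3]
gripper_width: 1.0
grip_force: 0.0
```

Emit:
drive_tool(rows=[0.1,-1,0,0,0,0,0.1,-1,0,0,0,0,0.1,-1,0,0,0,0,0.1,-1,0,0,0,0,0.1,-1,0,0,0,0,0.1,-1,0,0,0,0,0.1,-1,0,0,0,0,0.1,-1,0,0,0,0,0.1,-1,0,0,0,0,0.1,-0.7,0,0,0,0,0,0,0,0,0,0])

```text
t: 3.02
tool_pos: [0.5002, -0.0756, 0.2313]
tcp_rot: [0.0, 0.385, 0.923, -0.001]
wrist_force: [0.0, -0.1, -0.6]
gripper_width: 0.999
grip_force: 0.0
```

Run:
```python
from h import *
s=robot.get_state(); print(s['t'],s['tool_pos'].round(4),s['tcp_rot'].round(4),s['joints'].round(2))
a=snap('wrist','w1')
for P in ([.504,-.073,.1],[.566,-.302,.142],[.566,-.302,.07]): print(w2px('w1',P))
```

```text
3.0167 [ 0.5002 -0.0756  0.2313] [ 3.000e-04  3.850e-01  9.229e-01 -6.000e-04] [-0.36  0.25  0.5   1.89 -0.14  1.04  0.98]
[[262.21645652 178.56857658]]
[[143.86316852 390.043667  ]]
[[164.26496491 334.72315043]]
```

View pics/w1.png

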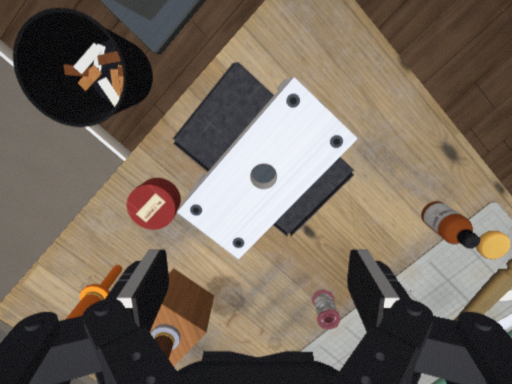

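The wrist view shows the hole at pixel (263,176), 2.5 px from the prediction. The stand with the collar is at about (165,338), which agrees well. Next I move above the drift, computing the refined offsets first.

Run:
```python
from h import *
print('hole w',px2w('w1',263,176,.1).round(4),'collar w',px2w('w1',165,338,.076).round(4))
print('hole t',px2w('top0',219,225.5,.1).round(4),'hand t',px2w('top0',328.2,197.5,.142).round(4),'collar t',px2w('top0',323,203.75,.076).round(4))
# hole centroid by darkness
a=cv2.imread('pics/top0.png').astype(int).sum(2)[216:236,210:230]; m=a<480
ys,xs=np.nonzero(m); print(m.sum(),xs.mean()+210,ys.mean()+216)
```

```text
hole w [ 0.5028 -0.0708  0.1   ] collar w [ 0.5673 -0.2995  0.076 ]
hole t [ 0.5022 -0.0729  0.1   ] hand t [ 0.5669 -0.3036  0.142 ] collar t [ 0.5669 -0.3028  0.076 ]
84 218.58333333333334 225.47619047619048
```

Emit:
drive_tool(rows=[0.3,-1,0,0,0,0,0.3,-1,0,0,0,0,0.3,-1,0,0,0,0,0.3,-1,0,0,0,0,0.3,-1,0,0,0,0,0.3,-1,0,0,0,0,0.3,-1,0,0,0,0,0.3,-1,0,0,0,0,0.3,-1,0,0,0,0,0.3,-1,0,0,0,0,0.3,-1,0,0,0,0,0,-0.3,0,0,0,0])

```text
t: 4.07
tool_pos: [0.567, -0.2998, 0.2308]
tcp_rot: [0.0, 0.383, 0.924, -0.001]
wrist_force: [-0.8, 0.1, 0.6]
gripper_width: 0.995
grip_force: 0.0
```

Run:
```python
from h import *
s=robot.get_state(); print(s['t'],s['tool_pos'].round(4))
a=snap('wrist','w2'); cv2.imwrite('pics/w2b.png',cv2.resize(a[60:360,60:460],None,fx=2,fy=2,interpolation=cv2.INTER_CUBIC))
for P in ([.566,-.302,.142],[.566,-.302,.076]): print((w2px('w2',P)-60)*2)
```

```text
4.0667 [ 0.567  -0.2998  0.2308]
[[388.62456931 269.28361262]]
[[390.03709887 223.32500458]]
```

View pics/w2b.png

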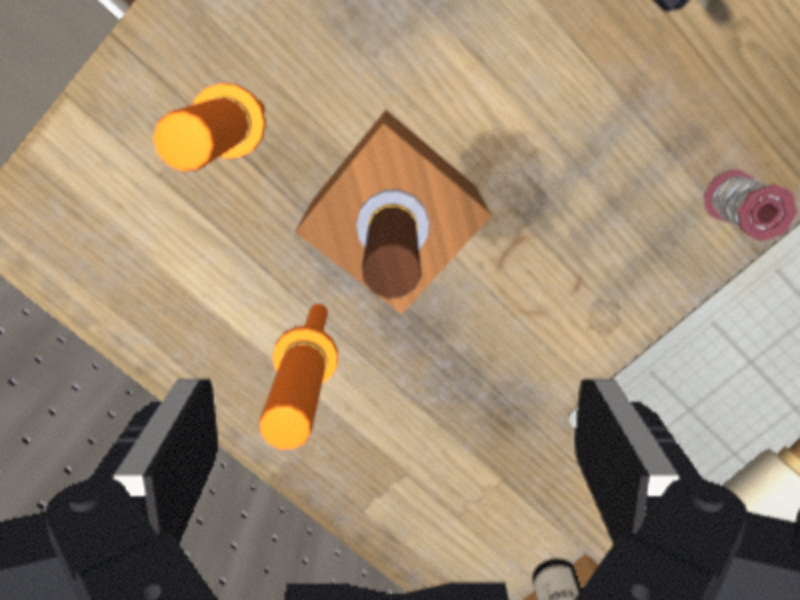

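The handle top is at crop (391,270) and the collar at (393,226), about 1 mm off the prediction. Both fingers have clear space, with the orange tools well off the closing line. I'll descend and grip.

Emit:
drive_tool(rows=[0,-0.08,-1,0,0,0,0,0,-1,0,0,0,0,0,-1,0,0,0,0,0,-1,0,0,0,0,0,-1,0,0,0,0,0,-1,0,0,0,0,0,-0.9,0,0,0,0,0,0,0,0,0,0,0,0,0,0,0])

```text
t: 4.87
tool_pos: [0.5661, -0.2977, 0.0928]
tcp_rot: [-0.001, 0.382, 0.924, 0.0]
wrist_force: [0.5, -0.3, 0.4]
gripper_width: 1.0
grip_force: 0.0
```

Emit:
drive_tool(rows=[0,0,0,0,0,0,0,0,0,0,0,0,0,0,0,0,0,0,0,0,0,0,0,0,0,0,0,0,0,0,0,0,0,0,0,0,0,0,0,0,0,0,0,0,0,0,0,0], claw=1, force=80)

```text
t: 5.53
tool_pos: [0.5667, -0.2999, 0.094]
tcp_rot: [0.0, 0.383, 0.924, 0.0]
wrist_force: [-2.2, 0.9, 6.6]
gripper_width: 0.267
grip_force: 77.8
```

Emit:
drive_tool(rows=[0,0,0.5,0,0,0,0,0,1,0,0,0,0,0,1,0,0,0,0,0,1,0,0,0,0,0,1,0,0,0,0,0,1,0,0,0,0,0,0.5,0,0,0,0,0,0.2,0,0,0,0,0,0,0,0,0])

```text
t: 6.28
tool_pos: [0.5666, -0.2998, 0.2179]
tcp_rot: [0.001, 0.383, 0.924, 0.0]
wrist_force: [-0.0, -0.9, -2.4]
gripper_width: 0.259
grip_force: 78.4
```

Run:
```python
from h import *
s=robot.get_state(); print(s['t'],s['tool_pos'].round(4),s['tcp_rot'].round(4),s['wrist_force'].round(1),s['ft_torque'].round(2))
b=snap('side','s1'); a=snap('top','t1'); w=snap('wrist','w3')
A=cv2.resize(b[110:235,120:260],None,fx=2.8,fy=2.8,interpolation=cv2.INTER_CUBIC)
W=cv2.resize(w[60:310,120:420],(392,350),interpolation=cv2.INTER_CUBIC)
cv2.imwrite('pics/s1b.png',np.hstack([A,W]))
t=s['tool_pos']; tip=np.array([.5667,-.3013,t[2]-.0840]); print((w2px('s1',[tip,tip+[0,0,.06],tip+[0,0,.132]])-[120,110])*2.8)
print((w2px('w3',[tip,tip+[0,0,.06],tip+[0,0,.132]])-[120,60])*[392/300,1.4])
```

```text
6.2833 [ 0.5666 -0.2998  0.2179] [5.000e-04 3.829e-01 9.238e-01 1.000e-04] [-0.  -0.9 -2.4] [-0.11 -0.03 -0.02]
[[178.24893472 181.26931135]
 [173.05546535 107.87156217]
 [166.43971611  14.37315694]]
[[177.58949685 194.74025841]
 [176.90017751 245.65503358]
 [175.17161558 373.33075217]]
```

View pics/s1b.png

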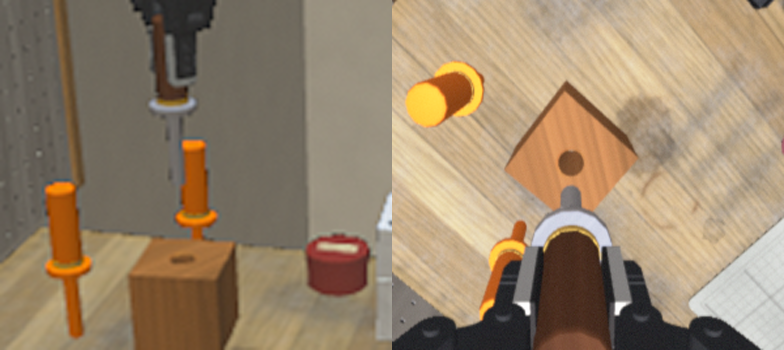

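The drift is gripped and upright, with its tip at left-panel (175,180) and right-panel (178,190). The empty stand hole shows at right-panel (179,163). I'll move over the shoe by (-64.5, +229.5) mm and check before inserting.

Emit:
drive_tool(rows=[-0.27,0.96,0,0,0,0,-0.27,0.96,0,0,0,0,-0.27,0.96,0,0,0,0,-0.27,0.96,0,0,0,0,-0.27,0.96,0,0,0,0,-0.27,0.96,0,0,0,0,-0.27,0.96,0,0,0,0,-0.27,0.96,0,0,0,0,-0.27,0.96,0,0,0,0,-0.27,0.96,0,0,0,0,-0.27,0.96,0,0,0,0,-0.26,0.93,0,0,0,0])

```text
t: 7.43
tool_pos: [0.5008, -0.0688, 0.2163]
tcp_rot: [-0.001, 0.383, 0.924, -0.0]
wrist_force: [0.3, 0.8, -1.9]
gripper_width: 0.262
grip_force: 78.4
```

Emit:
drive_tool(rows=[0,0,-0.5,0,0,0,0,0,-0.6,0,0,0,0,0,0,0,0,0,0,0,0,0,0,0])

```text
t: 7.77
tool_pos: [0.501, -0.0702, 0.1943]
tcp_rot: [-0.001, 0.383, 0.924, -0.001]
wrist_force: [0.2, -1.0, -2.2]
gripper_width: 0.26
grip_force: 78.4
```

Run:
```python
from h import *
s=robot.get_state(); print(s['t'],s['tool_pos'].round(4),s['wrist_force'].round(1))
b=snap('side','s2'); w=snap('wrist','w4')
A=cv2.resize(b[150:240,240:340],None,fx=4,fy=4,interpolation=cv2.INTER_CUBIC)
W=cv2.resize(w[120:270,180:350],None,fx=2.35,fy=2.4,interpolation=cv2.INTER_CUBIC)
cv2.imwrite('pics/s2b.png',np.hstack([A,W]))
t=s['tool_pos']; tip=np.array([t[0],t[1]-.0014,t[2]-.0840])
h=[.5025,-.0722,.1]
print((w2px('s2',[tip,tip+[0,0,.06],h])-[240,150])*4)
print((w2px('w4',[tip,tip+[0,0,.06],h])-[180,120])*[2.35,2.4])
print('stand hole w3',px2w('w3',120+179/1.3067,60+163/1.4,.07).round(4),'side',px2w('s1',120+182/2.8,110+260/2.8,.07).round(4))
```

```text
7.7667 [ 0.501  -0.0702  0.1943] [ 0.2 -1.  -2.2]
[[208.06791581 126.12999924]
 [212.26293526  24.85648672]
 [206.04842274 144.03935777]]
[[177.6422555  182.57171015]
 [176.00928614 267.03057678]
 [179.8324023  175.99191263]]
stand hole w3 [ 0.5679 -0.3015  0.07  ] side [ 0.575  -0.2996  0.07  ]
```

View pics/s2b.png

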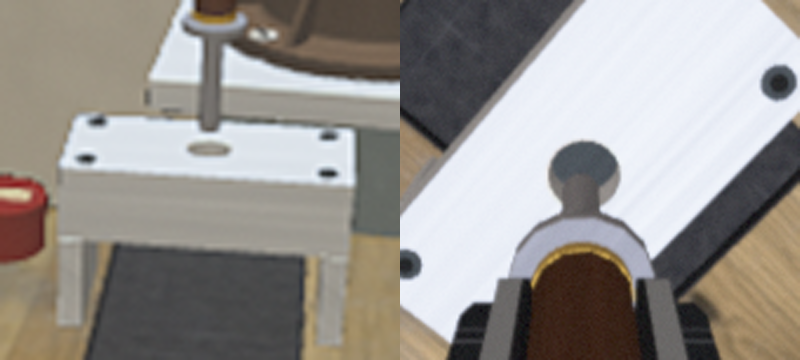

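The tip at left-panel (209,128) sits over the hole at (208,148), and at right-panel (180,180) against (184,170). That is within about 2 mm, so I'll nudge by (+1.4, +0.8) mm and insert to just above the die.

Emit:
drive_tool(rows=[0.07,0.04,0,0,0,0,0,0,-0.4,0,0,0,0,0,-0.4,0,0,0,0,0,-0.4,0,0,0,0,0,0,0,0,0])

```text
t: 8.28
tool_pos: [0.502, -0.069, 0.1694]
tcp_rot: [-0.001, 0.383, 0.924, -0.001]
wrist_force: [-1.2, 0.3, -1.5]
gripper_width: 0.258
grip_force: 78.5
```

Emit:
drive_tool(rows=[0,0,-0.2,0,0,0,0,0,-0.2,0,0,0,0,0,-0.2,0,0,0,0,0,-0.2,0,0,0,0,0,-0.2,0,0,0])

```text
t: 8.7
tool_pos: [0.5044, -0.0694, 0.1525]
tcp_rot: [0.001, 0.383, 0.924, 0.001]
wrist_force: [-3.3, 0.1, 16.2]
gripper_width: 0.26
grip_force: 80.5
```

Emit:
drive_tool(rows=[0,0,-0.2,0,0,0,0,0,-0.2,0,0,0,0,0,-0.2,0,0,0,0,0,-0.2,0,0,0,0,0,-0.15,0,0,0,0,0,0,0,0,0,0,0,0,0,0,0])

```text
t: 9.28
tool_pos: [0.503, -0.0691, 0.132]
tcp_rot: [-0.0, 0.383, 0.924, -0.0]
wrist_force: [0.6, 0.4, -1.6]
gripper_width: 0.261
grip_force: 78.9
```

Run:
```python
from h import *
s=robot.get_state(); print(s['t'],s['tool_pos'].round(4),s['wrist_force'].round(1))
b=snap('side','s3')
cv2.imwrite('pics/s3b.png',cv2.resize(b[120:260,230:350],None,fx=4,fy=4,interpolation=cv2.INTER_CUBIC))
```

```text
9.2833 [ 0.503  -0.0691  0.132 ] [ 0.6  0.4 -1.6]
```

View pics/s3b.png

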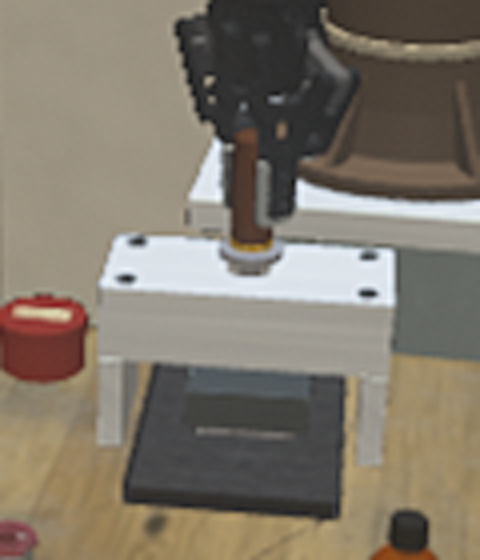

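The die has dropped and lies in the tray at crop (250,400). I'll withdraw the drift and return it by the exact reverse offset.

Emit:
drive_tool(rows=[0,0,0.5,0,0,0,0,0,0.8,0,0,0,0,0,1,0,0,0,0,0,1,0,0,0,0,0,0.75,0,0,0,0,0,0.2,0,0,0])

```text
t: 9.83
tool_pos: [0.5047, -0.0695, 0.2206]
tcp_rot: [0.002, 0.383, 0.924, 0.001]
wrist_force: [0.5, 0.2, -2.1]
gripper_width: 0.261
grip_force: 78.8
```

Emit:
drive_tool(rows=[0.27,-0.97,0,0,0,0,0.27,-0.96,0,0,0,0,0.27,-0.96,0,0,0,0,0.27,-0.96,0,0,0,0,0.27,-0.96,0,0,0,0,0.27,-0.96,0,0,0,0,0.27,-0.96,0,0,0,0,0.27,-0.96,0,0,0,0,0.27,-0.96,0,0,0,0,0.27,-0.96,0,0,0,0,0.27,-0.96,0,0,0,0,0.19,-0.96,0,0,0,0])

```text
t: 10.83
tool_pos: [0.5666, -0.3004, 0.2169]
tcp_rot: [-0.0, 0.383, 0.924, 0.0]
wrist_force: [0.1, -0.2, -3.4]
gripper_width: 0.26
grip_force: 78.8
```

Emit:
drive_tool(rows=[0,0,-0.8,0,0,0,0,0,-0.8,0,0,0,0,0,-0.8,0,0,0,0,0,0,0,0,0,0,0,0,0,0,0])

```text
t: 11.25
tool_pos: [0.5658, -0.2993, 0.1686]
tcp_rot: [-0.001, 0.383, 0.924, 0.0]
wrist_force: [0.8, -0.5, -2.4]
gripper_width: 0.259
grip_force: 78.8
```

Run:
```python
from h import *
s=robot.get_state(); print(s['t'],s['tool_pos'].round(4),s['wrist_force'].round(1))
b=snap('side','s4'); w=snap('wrist','w5')
A=cv2.resize(b[130:220,145:245],None,fx=4,fy=4,interpolation=cv2.INTER_CUBIC)
W=cv2.resize(w[120:270,180:350],None,fx=2.35,fy=2.4,interpolation=cv2.INTER_CUBIC)
cv2.imwrite('pics/s4b.png',np.hstack([A,W]))
t=s['tool_pos']; tip=np.array([t[0],t[1]-.0014,t[2]-.0840]); h=[.568,-.3015,.07]
print((w2px('s4',[tip,tip+[0,0,.06],h])-[145,130])*4)
print((w2px('w5',[tip,tip+[0,0,.06],h])-[180,120])*[2.35,2.4])
```

```text
11.25 [ 0.5658 -0.2993  0.1686] [ 0.8 -0.5 -2.4]
[[162.06453784 260.52718714]
 [155.00813306 160.18355607]
 [161.00291379 285.73899247]]
[[177.77082183 181.30406085]
 [176.41428945 265.32372407]
 [180.75113273 172.39449345]]
```

View pics/s4b.png

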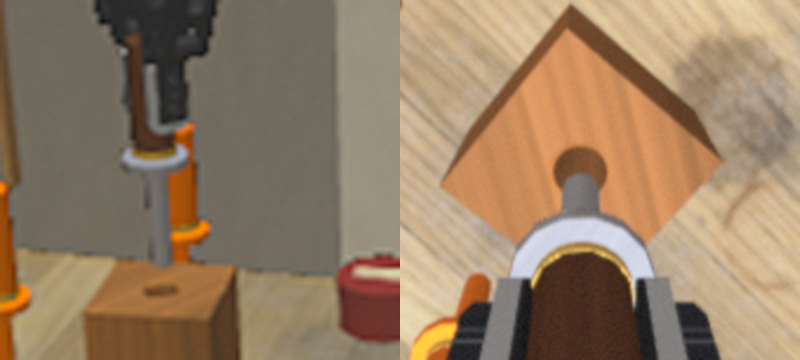

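Tip and hole are aligned at right-panel (580,185) and (580,171), with the gap expected from the height. I'll lower slowly while watching the force.

Emit:
drive_tool(rows=[0,0,-0.3,0,0,0,0,0,-0.3,0,0,0,0,0,-0.3,0,0,0,0,0,-0.2,0,0,0,0,0,0,0,0,0])

```text
t: 11.77
tool_pos: [0.5659, -0.2992, 0.1461]
tcp_rot: [-0.001, 0.383, 0.924, 0.0]
wrist_force: [0.4, 0.3, -2.5]
gripper_width: 0.261
grip_force: 78.8
```

Emit:
drive_tool(rows=[0,0,-0.4,0,0,0,0,0,-0.4,0,0,0,0,0,-0.4,0,0,0,0,0,-0.4,0,0,0,0,0,-0.4,0,0,0,0,0,-0.3,0,0,0,0,0,-0.2,0,0,0,0,0,0,0,0,0])

```text
t: 12.43
tool_pos: [0.5659, -0.2994, 0.0962]
tcp_rot: [-0.001, 0.383, 0.924, 0.0]
wrist_force: [-0.7, 0.4, -1.7]
gripper_width: 0.266
grip_force: 78.8
```

Emit:
drive_tool(rows=[0,0,-0.1,0,0,0,0,0,-0.05,0,0,0,0,0,0,0,0,0])

```text
t: 12.68
tool_pos: [0.5665, -0.2998, 0.0944]
tcp_rot: [0.0, 0.383, 0.924, 0.0]
wrist_force: [-1.0, -1.2, -1.6]
gripper_width: 0.266
grip_force: 78.8
```

Emit:
drive_tool(rows=[0,0,-0.05,0,0,0,0,0,0,0,0,0,0,0,0,0,0,0], force=20)

```text
t: 12.93
tool_pos: [0.5667, -0.2999, 0.0941]
tcp_rot: [0.0, 0.383, 0.924, 0.0]
wrist_force: [-1.6, 1.1, 4.4]
gripper_width: 0.264
grip_force: 79.6
```

Emit:
drive_tool(rows=[0,0,0,0,0,0,0,0,0,0,0,0,0,0,0,0,0,0,0,0,0,0,0,0,0,0,0,0,0,0,0,0,0,0,0,0,0,0,0,0,0,0,0,0,0,0,0,0], claw=0)

```text
t: 13.6
tool_pos: [0.5664, -0.2997, 0.0933]
tcp_rot: [0.0, 0.383, 0.924, 0.0]
wrist_force: [0.5, 0.2, -0.6]
gripper_width: 1.002
grip_force: 0.0
```

Emit:
drive_tool(rows=[0,0,0.5,0,0,0,0,0,0.9,0,0,0,0,0,1,0,0,0,0,0,1,0,0,0,0,0,1,0,0,0,0,0,1,0,0,0,0,0,1,0,0,0,0,0,0.6,0,0,0,0,0,0,0,0,0,0,0,0,0,0,0])

```text
t: 14.43
tool_pos: [0.5666, -0.2998, 0.2337]
tcp_rot: [0.001, 0.383, 0.924, 0.0]
wrist_force: [-0.1, -0.0, -0.9]
gripper_width: 1.002
grip_force: 0.0
```

Run:
```python
from h import *
s=robot.get_state(); print(s['t'],s['tool_pos'].round(4),s['wrist_force'].round(1))
b=snap('side','s5')
cv2.imwrite('pics/s5b.png',cv2.resize(b[140:260,130:350],None,fx=3.6,fy=3.6,interpolation=cv2.INTER_CUBIC))
```

```text
14.4333 [ 0.5666 -0.2998  0.2337] [-0.1 -0.  -0.9]
```

View pics/s5b.png

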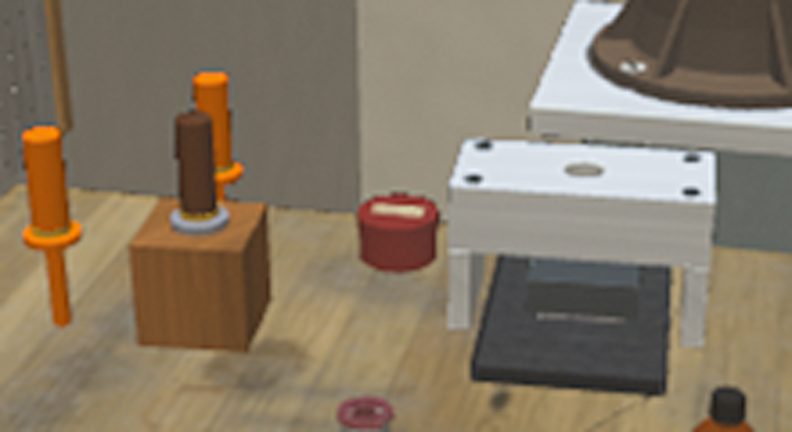

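The drift stands upright with its collar on the stand at (198,217), and the die lies in the tray at (580,290). The tin, spool and bottle look undisturbed, so I'm handing in.

```bash
python3 -c "
from bench import robot
print(robot.sign_off())"
```

```text
the job is handed in; nothing more can be done
None
```

I pushed the die out into the tray and put the drift back upright in its stand; the job is handed in at about 14.5 s, with the verdict not shown and the bottle, spool and tin untouched as far as the last picture shows.

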